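# Lock the rotary microscope stage with its bolt

## Task

Lock the round microscope stage ready for carrying: push it round until the hole in its upright lug faces the hole in the fixed bracket, then take the bolt from its rest, lay it in the open channel behind the bracket and push it fully home through both holes. Leave the bottle, eyepiece, jar and slide box standing where they are.

Things in the scene. Friction and masses are not known exactly. Their poses are not given: they have to be found in the camera images.
- lock_base: Fixed rotary stage unit, about 290 mm long. Origin on the bench top, on the upright axis of the round stage; x runs level from there through the bracket and along the bolt channel, y sideways, z up. White foot (radius 70 mm) under the stage; aluminium bracket plate across x from 86 to 102 mm, 44 mm wide, top at height 79 mm; channel behind it from x 102 to 212 mm.
- bracket_hole (a point): Centre of the bracket's 16 mm round hole, on its outer face, height 66 mm; x outward along the channel. Channel: 50 mm wide, open above and at its far end; floor at height 60 mm, 23.5 mm between straight walls up to 66, flaring to 37 mm at its top, 72 mm. The bolt rides in it, nose to -x; home: its block touches the bracket, tab centre 23 mm out from this point.
- stage (a joint): Angle of the round black disc (radius 80 mm, top face at height 46 mm) about the upright axis, rad, growing anticlockwise seen from above. At 0 (or a full turn) its lug's hole faces the bracket's. No stops within reach either way; it needs 1 to 3 N at the post and stays where left; the bolt's tapered nose centres the last 3 mm.
- stage_hole (a point): Centre of the 17 mm round hole in the upright bare-metal lug on the disc: a plate 36 mm wide, 14 thick, from height 46 to 86 mm. The hole is 71 mm from the turning axis, at height 66 mm, and runs along this point's x axis, which points outward from the turning axis.
- stage_post (a point): Middle of the upright round bare-metal post on the disc, for turning it: 18 mm diameter, from height 46 to 91 mm, 50 mm from the turning axis, opposite the lug. The disc is otherwise flat.
- rest: Fixed grey rest where the bolt lies at the start, 100 mm long, 50 wide, origin on the bench under its centre, x along it. Same channel shape as on the stage unit: floor at height 30 mm, top of flare at 42 mm.
- bolt_tab (a point): Centre of the upright tab of the loose steel bolt (0.16 kg, 100 mm long): 24 mm long (x), 10 thick (y), 52 high (z up). Under it a flat block 46 long (x -23 to +23), 22 wide, 12 high, underside 38 mm below this point. From its front a round 12 mm shaft points along -x, axis 32 mm below this point, to a tapered nose 77 mm ahead.
- bolt_nose (a point): Tip of the bolt's tapered nose (5 mm across at the tip, 12 mm from 9 mm behind it), on the shaft axis.
- oil_bottle: Bystander: amber bottle, 38 mm diameter, 85 mm high, origin under its centre.
- eyepiece: Bystander: black eyepiece standing upright, up to 42 mm diameter, 72 mm high, origin under its centre.
- stain_jar: Bystander: glass jar, 42 mm diameter, 70 mm high, origin under its centre.
- slide_box: Bystander: upright grey slide box, 85 (x) by 34 (y) mm, 90 mm high, origin under its centre.
There are look-alikes about, which are no part of the job. There is more than one size of the part that bears bolt_tab; the job needs the smallest.

How it is judged:
On the way, in this order (a step that is already met when the one before it is completed fails the run):
1. the stage is turned so that the lug's hole faces the bracket's hole within 6 mm (x of stage_hole in the frame of lock_base above 0.06 m and y of stage_hole in the frame of lock_base between -0.006 and 0.006 m), for 0.2 s.
2. the bolt's nose has passed right through the bracket and the lug (x of bolt_nose in the frame of lock_base below 0.06 m and y of bolt_nose in the frame of lock_base between -0.006 and 0.006 m and angle between the x axis of bolt_tab and the x axis of lock_base, either way round below 0.12 rad), for 0.1 s.
At the end, for the whole second after the job is handed in: The bolt lies level in the channel, tab upright, through the bracket's and the lug's holes, its block within 6 mm of the bracket, released, the stage held with its hole within 5 mm of the bracket's line; the four bystanders stand upright within 20 mm of where they were (x of stage_hole in the frame of lock_base above 0.06 m and y of stage_hole in the frame of lock_base between -0.005 and 0.005 m and x of bolt_tab in the frame of lock_base below 0.131 m and x of bolt_nose in the frame of lock_base above 0.03 m and y of bolt_nose in the frame of lock_base between -0.005 and 0.005 m and height (world z) of bolt_nose between 0.058 and 0.075 m and angle between bolt_tab's own z axis and vertical below 0.15 rad and angle between the x axis of bolt_tab and the x axis of lock_base, either way round below 0.1 rad and velocity of joint stage between -0.1 and 0.1 rad/s and angle between each of oil_bottle, eyepiece, stain_jar, slide_box's own z axis and vertical below 0.3 rad); the robot touches nothing.
It fails at once if the bottle is moved by more than 20 mm or knocked over (distance of oil_bottle from where it was at the start of the episode above 0.02 m or angle between oil_bottle's own z axis and vertical above 0.5 rad).
It fails at once if the eyepiece is moved by more than 20 mm or knocked over (distance of eyepiece from where it was at the start of the episode above 0.02 m or angle between eyepiece's own z axis and vertical above 0.5 rad).
It fails at once if the jar is moved by more than 20 mm or knocked over (distance of stain_jar from where it was at the start of the episode above 0.02 m or angle between stain_jar's own z axis and vertical above 0.5 rad).
It fails at once if the slide box is moved by more than 20 mm or knocked over (distance of slide_box from where it was at the start of the episode above 0.02 m or angle between slide_box's own z axis and vertical above 0.5 rad).
It also fails if it takes over 72 s, if anything falls off the work surface, if the arm or the gripper's body presses on something with over 40 N, if the wrist force passes 120 N, or if a joint passes its speed limit or range.

## Robot

A 7-joint arm with a two-finger parallel gripper is mounted at the origin on the work surface. World frame = base frame: x ahead of the robot, y to its left, z up, the work surface at z = 0. Lengths are in m, angles in rad, forces in N, time in s.
With the tool pointing down it reaches from about 0.4 to 0.85 m from the base axis. Payload 10.4 kg.
Tool frame: the origin (TCP) lies on the front face of the gripper's body, between the roots of the fingers; the fingertips stand 70 mm ahead of it and the grasp point (between the pads) lies 51 mm ahead of it; z points along the fingers, y is the direction in which the jaws open and shut (so a half turn about z gives the same grasp; the last joint's range is limited). The gripper opens to 87 mm and grips with 3 to 60 N. Pads are 19 mm wide; open, the fingers measure 117 mm over their backs; the gripper's body (75 mm by 190 mm) begins 51 mm behind the grasp point.
Start: joints at [1.27, 0.332, -0.065, 1.46, 0.022, 1.35, -0.088], TCP at [0.171, -0.601, 0.292] pointing down, gripper open.
Joint ranges: [-2.6, 2.6], [-0.5, 2.12], [-1.47, 1.34], [0.16, 2.42], [-1.27, 4.41], [0.06, 2.06], [-2.6, 2.6]. Speed limits (rad/s): [2.22, 2.22, 2.79, 2.79, 3.14, 3.14, 3.14].

## Interface

Orientations are given as a unit quaternion [w, x, y, z].
In Python, from cell import telemetry, cams, order, spotter gives the robot as it stands. The module is installed in compiled form; this text tells all that it offers.
- The arm moves only by the shell command python3 -m creep 'ROWS' [FORCE]. ROWS is text: rows parted by semicolons, each of 7 numbers parted by spaces: the shift along the tool's x, y, z in m, then the turn, a rotation vector about the tool's x, y, z in degrees, then the gripper command: -1 is fully open, 1 is shut, values between are in proportion. In form: dx dy dz ax ay az gripper; .... A call has 1 to 8 rows; each row shifts and turns the pose as measured when the row begins, along the tool's axes as they then stand; what a row does not reach is not made up. A row lasts 1/8 s, in which the tool goes at most 62.5 mm and 10.7 degrees, less where a joint would pass 70% of its speed; a pose out of reach is approached as far as the arm can. A call with a gripper value outside its range is refused whole. The fingers move at their own pace and stop on an object; FORCE is the grip in N (left out, the last holds). Time passes only in rows, so rows that do not move let the fingers close. It gives the time, the measured TCP pose, the force and the opening at its end, in the units of the state.
- telemetry.get_state(): the state, without advancing time (a new reading comes with each control period).
- cams.grab_frame(name): name is "scene" or "top" or "wrist"; returns a dict with "frame" (384x512x3 uint8, red, green, blue), "fovy" (degrees; the focal length in pixels is half the picture's height over the tangent of half this angle, whatever the lens; pixels are square), "cx", "cy" (the principal point, pixels), "rvec" (rotation vector, rad) and "tvec" (3), from world to camera coordinates, as OpenCV has them. Camera axes: x right, y down, z forward; pixel columns grow to the right and rows downward; lengths in m; the calibration is good to about 2 mm. A picture is of the moment at which its call begins. There is no depth.
- order.close_job(): hands the job in, once; it reports no verdict.
Trained networks look in a picture, given as the dict that the camera call returned (one of the last four; its "shot" number tells which), for a name from the list of things; names that differ only in an ending like _2 or _b are one class to them, and where a whole thing is asked for, a point or a joint stands for the part that bears it (a point fixed in the world has none). Each returns a list of dicts, best first, with "score" (0 to 1); they miss things now and then, are a little off and sometimes report something else, mostly with a low value. They report only what shows in the picture. A call takes as long as a camera call. They do not tell look-alikes from the thing itself.
- spotter.masks_of(picture, query): "pixels" (384x512 bool, what is visible of it) and "bbox" ([left, top, right, bottom] in pixels, round what is visible of it).
- spotter.mark_of(picture, query): "xy" ([column, row] in pixels: a listed point, or the origin of a listed thing).
The state is a dict: "t": time; "joint_pos": joint angles; "qd": joint speeds; "effort": joint torques, N m; "tool_pos": TCP position; "ee_rot": TCP orientation; "wrist_force": force on the tool from outside, world axes, zero at the start; "torque": the same for the moment, N m; "gripper_width": finger opening in m.
Only numpy, scipy, OpenCV 4.12 (cv2) and the standard library are available. Lean on these libraries where they do the work, as an engineer would, in place of code of your own. Each camera call takes 0.05 s, during which the arm holds its last target.

## Working session

There is one attempt and no reset: what is moved stays moved. The work goes in short steps, Python scripts to look and compute and a shell command to move; the robot and the scene stay as the last step left them, time stands still between calls to the robot, and variables do not carry over. Pictures are saved under pics/ and viewed, and the job is handed in when it is done.

```bash
mkdir -p pics; cat > h.py <<'E'
import numpy as np, cv2
from scipy.spatial.transform import Rotation as R
from cell import telemetry, cams, order, spotter
def P(d):
    f=(d['frame'].shape[0]/2)/np.tan(np.radians(d['fovy'])/2)
    return f,R.from_rotvec(np.ravel(d['rvec'])).as_matrix(),np.ravel(d['tvec'])
def ray(d,uv,z):
    f,Rm,t=P(d); c=-Rm.T@t
    v=Rm.T@np.array([(uv[0]-d['cx'])/f,(uv[1]-d['cy'])/f,1])
    return c+v*(z-c[2])/v[2]
def proj(d,p):
    f,Rm,t=P(d); q=Rm@np.asarray(p)+t
    return np.array([d['cx']+f*q[0]/q[2],d['cy']+f*q[1]/q[2]])
def save(d,n,box=None,s=1):
    im=d['frame'][:,:,::-1]
    if box: im=im[box[1]:box[3],box[0]:box[2]]
    cv2.imwrite('pics/'+n,cv2.resize(np.ascontiguousarray(im),None,fx=s,fy=s,interpolation=cv2.INTER_CUBIC))
E
python3 - <<'E'
from h import *
for n in ['scene','top','wrist']:
    d=cams.grab_frame(n); save(d,n+'0.png',s=1.5); print(n,d['fovy'],d['cx'],d['cy'],-P(d)[1].T@P(d)[2],P(d)[1][2])
    if n!='wrist':
        for q in ['lock_base','bracket_hole','stage_hole','stage_post','rest','bolt_tab','bolt_nose','oil_bottle','eyepiece','stain_jar','slide_box']:
            print(q,[(round(m['score'],2),np.round(m['xy'],1).tolist()) for m in spotter.mark_of(d,q)])
print(telemetry.get_state())
E
```

```text
scene 44.23363732078831 258.4837592140965 190.73639949537443 [ 1.09088772 -0.13249551  0.95132731] [-0.57625873  0.19715479 -0.79313042]
lock_base [(0.83, [172.8, 280.7])]
bracket_hole [(0.57, [212.7, 241.4])]
stage_hole [(0.84, [172.7, 240.8])]
stage_post []
rest [(0.96, [340.0, 201.0]), (0.22, [212.7, 219.7])]
bolt_tab [(0.8, [315.1, 242.5]), (0.59, [340.0, 182.6]), (0.57, [322.8, 104.9])]
bolt_nose [(0.87, [303.5, 198.1]), (0.64, [286.1, 122.9]), (0.61, [131.5, 243.5]), (0.6, [311.0, 291.0])]
oil_bottle [(0.92, [257.8, 270.6]), (0.52, [353.4, 228.5])]
eyepiece [(0.67, [209.7, 220.1]), (0.58, [171.7, 282.1])]
stain_jar [(0.94, [357.2, 229.7])]
slide_box [(0.94, [133.3, 241.7])]
top 54.243957984842304 258.27876723660466 192.3982070066618 [0.39208563 0.09940461 0.94552022] [ 0.09089858 -0.03759695 -0.9951502 ]
lock_base [(0.56, [341.0, 157.5])]
bracket_hole [(0.58, [308.6, 159.4]), (0.33, [353.8, 130.0])]
stage_hole [(0.68, [342.7, 155.0]), (0.61, [338.0, 174.5])]
stage_post [(0.64, [354.2, 128.3])]
rest [(0.66, [169.8, 184.1])]
bolt_tab [(0.88, [219.1, 137.2]), (0.69, [168.8, 184.6]
[... 425 characters left out ...]
5196802]
{'t': 1.25, 'joint_pos': array([ 1.27037907,  0.33216934, -0.06471455,  1.46010026,  0.02161032,
        1.34993097, -0.08850609]), 'qd': array([-0.00075608,  0.00010845,  0.00081607,  0.00132963,  0.0005934 ,
        0.00089466, -0.0002328 ]), 'effort': array([ 1.11074754e-03, -6.23034525e+01,  2.55269080e-02, -3.90128732e+01,
       -6.10539853e-02,  3.14611453e-02,  3.61267325e-05]), 'tool_pos': array([ 0.17143334, -0.60103477,  0.29229459]), 'ee_rot': array([4.21197028e-05, 9.90366787e-01, 1.38468861e-01, 1.18994747e-05]), 'wrist_force': array([ 0.0138147 , -0.19666344, -0.17224354]), 'torque': array([-0.00043701,  0.00440012,  0.03874969]), 'gripper_width': 0.08680254737278802}
```

View pics/scene0.png

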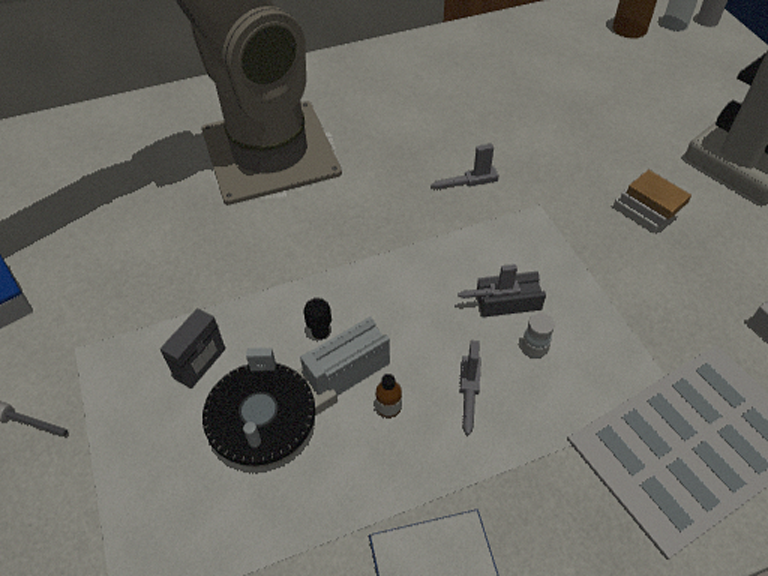

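View pics/top0.png

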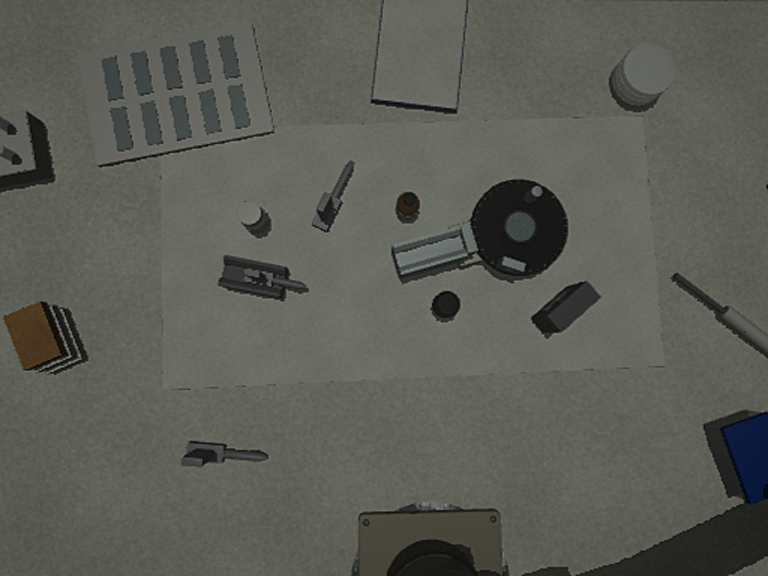

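```bash
python3 - <<'E'
from h import *
s=cams.grab_frame('scene');d=cams.grab_frame('top')
for n,c in (('s',s),('t',d)):
    for q in ['bolt_tab','lock_base','rest']:
        for m in spotter.masks_of(c,q): print(n,q,round(m['score'],2),m['bbox'])
save(d,'tb.png',(100,90,420,330),2.5)
im=s['frame'][:,:,::-1]
def crop(c,x0,y0,x1,y1,sc): return cv2.resize(np.ascontiguousarray(c['frame'][y0:y1,x0:x1,::-1]),None,fx=sc,fy=sc,interpolation=cv2.INTER_CUBIC)
cv2.imwrite('pics/sb.png',np.hstack([crop(s,270,80,390,300,2.6),crop(s,120,190,290,330,2.6)[:] if 0 else cv2.copyMakeBorder(crop(s,120,190,290,330,2.6),0,572-364,0,0,cv2.BORDER_CONSTANT)]))
# bolts in top: tab top/nose
for nm,tab,nose,h in (('A',(168.8,184.6),(204.2,190),.068),('B',(219.1,137.2),(233.4,107.8),.038),('C',(132.1,303.4),(178,307.3),.038)):
    T=ray(d,tab,h);N=ray(d,nose,h-.032);print(nm,T,N,np.linalg.norm((T-N)[:2]))
for nm,tab,nose,h in (('A',(340,182.6),(303.5,198.1),.068),('B',(315.1,242.5),(311,291),.038),('C',(322.8,104.9),(286.1,122.9),.038)):
    T=ray(s,tab,h);N=ray(s,nose,h-.032);print(nm,T,N,np.linalg.norm((T-N)[:2]))
for nm,p,z in (('brk',(308.6,159.4),.066),('hole',(338,174.5),.066),('post',(354.2,128.3),.0685),('posttop',(358,127),.091),('rest',(169.8,184.1),0),('bottle',(265.3,138.6),0),('eye',(294.6,202.4),0),('jar',(175.2,147.6),0),('box',(371.2,207.2),0),('base',(341,157.5),0)): print(nm,ray(d,p,z))
for nm,p,z in (('brk',(212.7,241.4),.066),('hole',(172.7,240.8),.066),('base',(172.8,280.7),0),('posttop',(166.5,283),.091),('rest',(340,201),0),('bottle',(257.8,270.6),0),('eye',(209.7,220.1),0),('jar',(357,229.7),0),('box',(133.3,241.7),0)): print(nm,ray(s,p,z))
E
```

```text
s bolt_tab 0.9 [308.1, 227.6, 324.7, 290.7]
s bolt_tab 0.79 [289.5, 95.2, 333.1, 125.8]
s bolt_tab 0.66 [306.7, 175.7, 346.0, 199.0]
s lock_base 0.9 [133.0, 209.3, 261.7, 314.0]
s lock_base 0.16 [320.2, 179.2, 367.3, 207.7]
s rest 0.58 [319.8, 178.9, 365.2, 209.0]
t bolt_tab 0.78 [160.0, 176.7, 203.4, 192.1]
t bolt_tab 0.76 [122.2, 293.4, 177.8, 310.8]
t bolt_tab 0.61 [210.3, 107.9, 236.5, 150.7]
t lock_base 0.85 [262.1, 119.3, 377.2, 183.7]
t rest 0.79 [142.4, 168.5, 192.9, 197.6]
A [0.4930663  0.27516218 0.068     ] [0.48259559 0.19627132 0.036     ] 0.07958268209604147
B [0.61230527 0.15932357 0.038     ] [0.6966083  0.12441133 0.006     ] 0.09124617760769232
C [0.21770272 0.36463177 0.038     ] [0.19977838 0.26352665 0.006     ] 0.10268168560484599
A [0.49379471 0.27741639 0.068     ] [0.48471092 0.18915343 0.036     ] 0.08872917256240964
B [0.6093614  0.16395216 0.038     ] [0.70125114 0.11621752 0.006     ] 0.1035486447623602
C [0.20302581 0.3686374  0.038     ] [0.2034476  0.25801837 0.006     ] 0.1106198298109745
brk [ 0.55011578 -0.05532508  0.066     ]
hole [ 0.51301247 -0.12487679  0.066     ]
post [ 0.62459793 -0.16757641  0.0685    ]
posttop [ 0.62169879 -0.16987566  0.091     ]
rest [0.50213003 0.28629187 0.        ]
bottle [0.61707859 0.04348118 0.        ]
eye [ 0.45185191 -0.02814274  0.        ]
jar [0.59535284 0.2732325  0.        ]
box [ 0.43700796 -0.22425181  0.        ]
base [ 0.56618832 -0.15105463  0.        ]
brk [ 0.54410537 -0.05363175  0.066     ]
hole [ 0.51221033 -0.13552562  0.066     ]
base [ 0.57029076 -0.15985216  0.        ]
posttop [ 0.62067946 -0.17029598  0.091     ]
rest [0.50076092 0.28335584 0.        ]
bottle [0.61199492 0.02576282 0.        ]
eye [ 0.44293779 -0.03749764  0.        ]
jar [5.91402148e-01 2.84123035e-01 1.11022302e-16]
box [ 0.43924926 -0.22357081  0.        ]
```

View pics/tb.png

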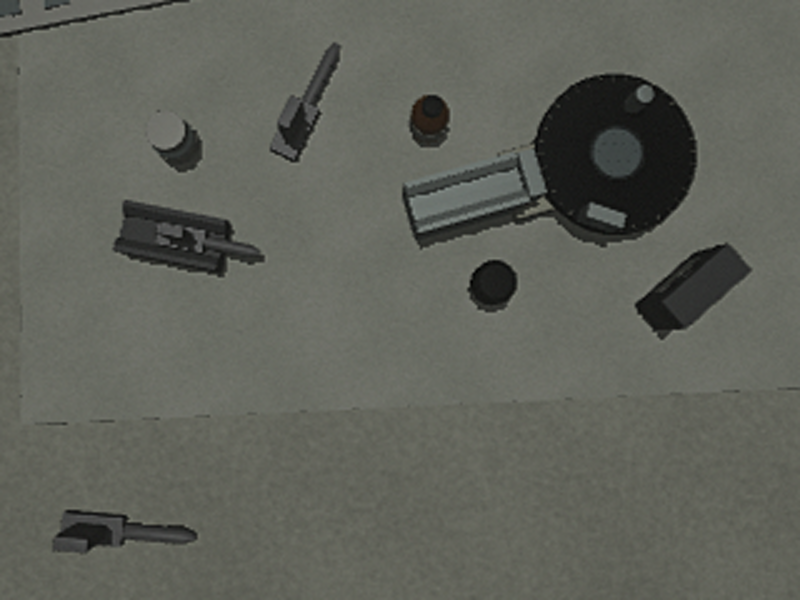

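View pics/sb.png

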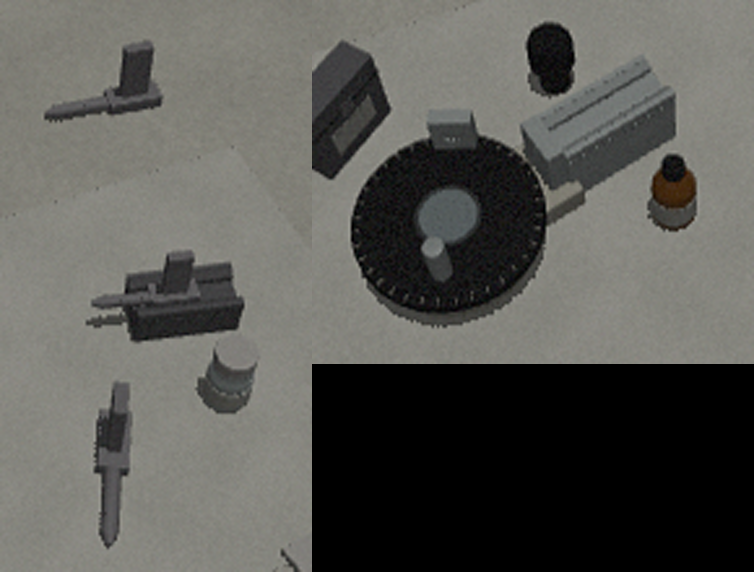

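```bash
python3 - <<'E'
from h import *
from scipy.optimize import least_squares
s=cams.grab_frame('scene');d=cams.grab_frame('top')
def crop(c,b,sc): return cv2.resize(np.ascontiguousarray(c['frame'][b[1]:b[3],b[0]:b[2],::-1]),None,fx=sc,fy=sc,interpolation=cv2.INTER_CUBIC)
a=crop(d,(255,110,385,190),6); a=cv2.convertScaleAbs(a,alpha=1.6); cv2.imwrite('pics/td.png',a)
b=crop(s,(130,205,265,300),5.9); b=cv2.convertScaleAbs(b,alpha=1.6); cv2.imwrite('pics/sd.png',b)
# disc top centre by dark mask
for n,c,b in (('t',d,(305,115,385,190)),('s',s,(130,225,215,315))):
    g=cv2.cvtColor(c['frame'],cv2.COLOR_RGB2GRAY)
    m=np.zeros_like(g); m[b[1]:b[3],b[0]:b[2]]=(g[b[1]:b[3],b[0]:b[2]]<45)
    m=cv2.morphologyEx(m,cv2.MORPH_OPEN,np.ones((3,3)))
    cs=max(cv2.findContours(m,0,1)[0],key=cv2.contourArea); h=cv2.convexHull(cs)
    print(n,cv2.fitEllipse(h)); 
    W=np.array([ray(c,p[0],.046)[:2] for p in h])
    r=least_squares(lambda q:np.hypot(*(W-q[:2]).T)-q[2],[.57,-.155,.08],loss='soft_l1',f_scale=.002); print(r.x)
E
```

```text
t ((345.49237060546875, 151.57261657714844), (64.12464904785156, 64.5490493774414), 160.92160034179688)
[ 0.57314417 -0.15089688  0.07990128]
s ((172.18630981445312, 275.8162841796875), (67.04019927978516, 75.94864654541016), 67.10252380371094)
[ 0.58014831 -0.15588143  0.08012015]
```

View pics/td.png

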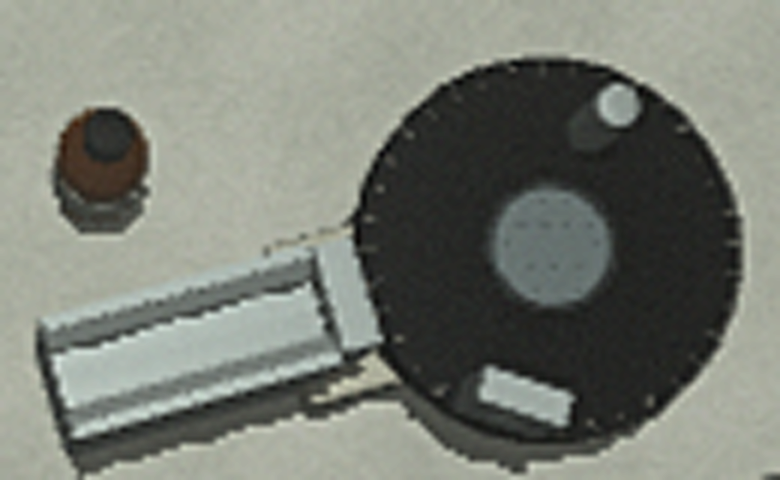

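View pics/sd.png

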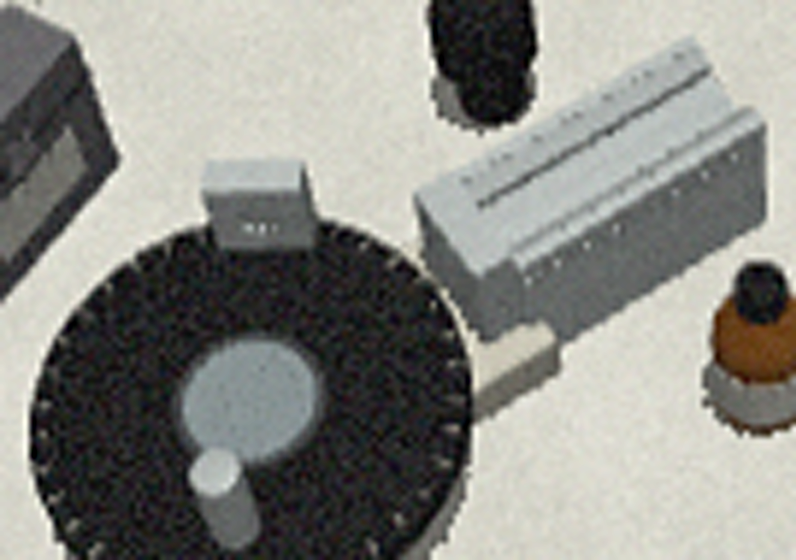

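```bash
cat > fit.py <<'E'
from h import *
from scipy.optimize import least_squares
s=cams.grab_frame('scene');d=cams.grab_frame('top')
T=lambda x,y:np.array([255+(x+.5)/6-.5,110+(y+.5)/6-.5]); S=lambda x,y:np.array([130+(x+.5)/5.9-.5,205+(y+.5)/5.9-.5])
top=[((0,0,.046),T(549.5,250)),((.102,-.022,.079),T(313,247)),((.102,.022,.079),T(346,358)),((.086,-.022,.079),T(350,228)),((.086,.022,.079),T(382,345)),((.212,-.025,.072),T(38,318)),((.212,.025,.072),T(72,438))]
sc=[((.086,.022,.079),S(415,195)),((.086,-.022,.079),S(478,277)),((.212,-.025,.072),S(767,122)),((.212,.025,.072),S(692,38))]
def w(q,p): c,n=np.cos(q[2]),np.sin(q[2]); return [q[0]+c*p[0]-n*p[1],q[1]+n*p[0]+c*p[1],p[2]]
def res(q,a,cam): return np.ravel([proj(cam,w(q,p))-u for p,u in a])
q0=[.572,-.155,1.8]
for nm,f in (('top',lambda q:res(q,top,d)),('scene',lambda q:res(q,sc,s)),('both',lambda q:np.r_[res(q,top,d),res(q,sc,s)])):
    r=least_squares(f,q0); print(nm,r.x,np.degrees(r.x[2]),np.round(r.fun,1))
q=r.x
for nm,p in (('post top',ray(d,T(619,105),.091)),('post s',ray(s,S(215,468),.091)),('lug',ray(d,T(525,397),.086)),('lug s',ray(s,S(255,176),.086))):
    v=p[:2]-q[:2]; print(nm,p,np.hypot(*v),np.degrees(np.arctan2(v[1],v[0])-q[2]))
E
python3 fit.py
```

```text
top [ 0.57351766 -0.15274966  1.83161345] 104.94372046240775 [ 0.2 -0.1 -0.3 -0.  -0.5 -0.7  0.   1.4 -0.  -0.3  0.2 -0.2  0.4  0. ]
scene [ 0.57740919 -0.15520725  1.84352202] 105.62603107540944 [-0.1 -0.1 -0.1  0.4  0.1  0.2  0.1 -0.5]
both [ 0.5745097  -0.15381552  1.83404212] 105.08287304425195 [ 0.6 -0.5  0.2 -0.3 -0.  -1.   0.4  1.1  0.5 -0.7  0.7 -0.4  0.9 -0.2
  0.4 -1.1  0.3 -0.6  0.7 -0.4  0.8 -1.1]
post top [ 0.62150221 -0.16927358  0.091     ] 0.049469663747568074 -123.29136113449843
post s [ 0.62230237 -0.17164178  0.091     ] 0.051008968708893335 -125.53796601360176
lug [ 0.50722314 -0.12927976  0.086     ] 0.07162042367815498 54.882959275124065
lug s [ 0.50960357 -0.13145595  0.086     ] 0.06864951351912361 55.90876842923141
```

```bash
python3 -m creep '.046 -.024 0 0 0 0 -1;.046 -.024 0 0 0 0 -1;.046 -.024 0 0 0 0 -1;.046 -.024 0 0 0 0 -1;.046 -.024 0 0 0 0 -1;.046 -.024 0 0 0 0 -1;.046 -.024 0 0 0 0 -1;.046 -.024 0 0 0 0 -1' && python3 -m creep '.046 -.024 0 0 0 -10 -1;.046 -.010 0 0 0 -10 -1;.03 -.002 0 0 0 -10 -1;0 0 0 0 0 -10 -1;0 0 0 0 0 -10 -1;0 0 0 0 0 -10 -1;0 0 0 0 0 -10 -1;0 0 0 0 0 -10 -1'
cat > plan.py <<'E'
from h import *
import sys
# plan.py x y z yawY : what is left, in tool axes
st=telemetry.get_state(); a=[float(v) for v in sys.argv[1:5]]
w,x,y,z=st['ee_rot'];Rm=R.from_quat([x,y,z,w]).as_matrix()
ty=np.degrees(np.arctan2(Rm[1,1],Rm[0,1]))
print('t',st['t'],'pos',np.round(st['tool_pos'],4),'yawY',round(ty,2),'tilt',np.round(Rm[:2,2],4),'F',np.round(st['wrist_force'],1),'w',round(st['gripper_width'],4),'j',np.round(st['joint_pos'],2))
dy=(a[3]-ty+180)%360-180
print('shift tool',np.round(Rm.T@(np.array(a[:3])-st['tool_pos']),4),'turn z',round(-dy,2))
t=np.radians(a[3]);R2=np.array([[-np.sin(t)*-1,np.cos(t),0],[-np.cos(t),np.sin(t),0],[0,0,-1]])
print('turn rotvec tool',np.round(np.degrees(R.from_matrix(Rm.T@R2).as_rotvec()),2))
E
python3 plan.py .622 -.171 .25 70.6
```

```text
t: 2.85
tool_pos: [0.4784, -0.3112, 0.2923]
ee_rot: [0.002, 0.991, 0.134, -0.0]
wrist_force: [0.9, -0.8, -0.9]
gripper_width: 0.0867
t: 3.85
tool_pos: [0.5829, -0.219, 0.2921]
ee_rot: [0.001, 0.654, 0.757, 0.0]
wrist_force: [0.1, 0.4, 0.5]
gripper_width: 0.0868
t 3.85 pos [ 0.5829 -0.219   0.2921] yawY 8.37 tilt [ 0.0019 -0.0015] F [0.1 0.4 0.5] w 0.0868 j [ 0.74  0.39 -0.59  1.44  0.22  1.37  0.28]
shift tool [0.0419 0.0456 0.0421] turn z -62.23Traceback (most recent call last):
  File "plan.py", line 11, in <module>
    print('turn rotvec tool',np.round(np.degrees(R.from_matrix(Rm.T@R2).as_rotvec()),2))
                                                 ~~~~~~~~~~~~~^^^^^^^^^
  File "scipy/spatial/transform/_rotation.pyx", line 1143, in scipy.spatial.transform._rotation.Rotation.from_matrix
ValueError: Non-positive determinant (left-handed or null coordinate frame) in rotation matrix 0: [[-4.65934771e-01  8.84817422e-01  1.70861742e-03]
 [ 8.84816193e-01  4.65937312e-01 -1.65108893e-03]
 [ 2.25702086e-03 -7.42512617e-04  9.99997177e-01]].
```

```bash
sed -i 's/^t=np.radians.*/t=np.radians(a[3]);R2=np.array([[-np.sin(t),np.cos(t),0],[np.cos(t),np.sin(t),0],[0,0,-1]])/' plan.py; python3 plan.py .622 -.171 .25 70.6; python3 - <<'E'
from h import *
d=cams.grab_frame('wrist'); save(d,'w1.png',s=1.5)
for p in ((.5745,-.154,.046),(.622,-.1706,.091),(.5745-.0267,-.154+.0985,.079)): print(proj(d,p)*1.5)
E
```

```text
t 3.85 pos [ 0.5829 -0.219   0.2921] yawY 8.37 tilt [ 0.0019 -0.0015] F [0.1 0.4 0.5] w 0.0868 j [ 0.74  0.39 -0.59  1.44  0.22  1.37  0.28]
shift tool [0.0419 0.0456 0.0421] turn z -62.23
turn rotvec tool [ 3.000e-02  1.400e-01 -6.223e+01]
[383.23719645 158.04289647]
[459.87699277 203.9786071 ]
[361.13949283 -35.43487778]
```

View pics/w1.png

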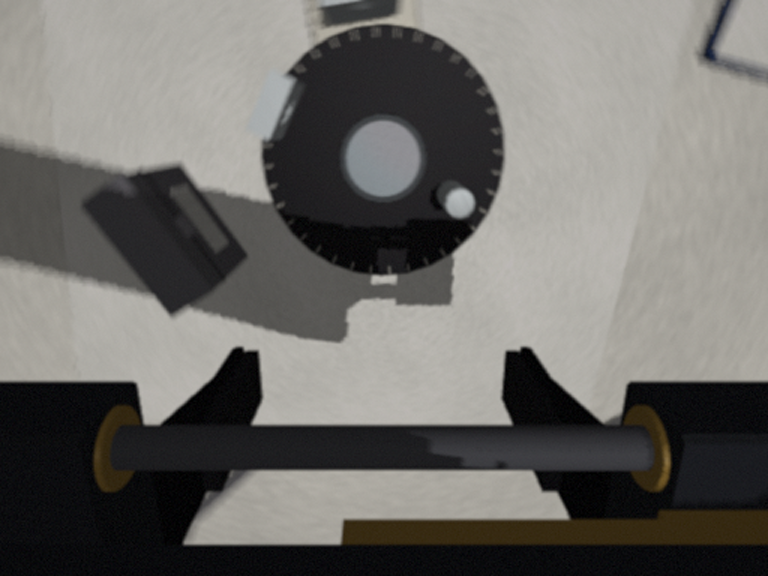

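```bash
python3 -m creep '.021 .023 0 0 0 -10.3 0.1;.018 .027 0 0 0 -10.3 .1;0 0 0 0 0 -10.3 .1;0 0 0 0 0 -10.3 .1;0 0 0 0 0 -10.3 .1;0 0 0 0 0 -10.3 .1;0 0 0 0 0 0 .1' && python3 plan.py .622 -.1706 .128 70.6
```

```text
t: 4.78
tool_pos: [0.6232, -0.1683, 0.2917]
ee_rot: [0.001, 0.166, 0.986, -0.001]
wrist_force: [0.7, -0.5, 0.7]
gripper_width: 0.0397
t 4.775 pos [ 0.6232 -0.1683  0.2917] yawY 70.85 tilt [ 0.0014 -0.0016] F [ 0.7 -0.5  0.7] w 0.0397 j [ 0.75  0.49 -0.79  1.37  0.34  1.42  1.21]
shift tool [ 0.0007 -0.0024  0.1637] turn z 0.25
turn rotvec tool [-0.06  0.1   0.25]
```

```bash
python3 -m creep '0 -.002 .04 0 0 0 .1;0 0 .04 0 0 0 .1;0 0 .04 0 0 0 .1;0 0 .03 0 0 0 .1;0 0 .012 0 0 0 .1;0 0 0 0 0 0 .1' && python3 plan.py .622 -.1706 .128 70.6; python3 - <<'E'
from h import *
d=cams.grab_frame('wrist'); save(d,'w2.png',s=1.2);print(proj(d,(.622,-.1706,.091))*1.2)
E
```

```text
t: 5.52
tool_pos: [0.6237, -0.1715, 0.1267]
ee_rot: [0.002, 0.185, 0.983, -0.001]
wrist_force: [0.4, -0.7, 0.7]
gripper_width: 0.0393
t 5.525 pos [ 0.6237 -0.1715  0.1267] yawY 68.72 tilt [ 0.0041 -0.003 ] F [ 0.4 -0.7  0.7] w 0.0393 j [ 0.72  0.62 -0.72  1.55  0.44  1.14  1.11]
shift tool [ 0.0019  0.0002 -0.0013] turn z -1.88
turn rotvec tool [-0.08  0.28 -1.88]
[305.0579747  339.05093216]
```

View pics/w2.png

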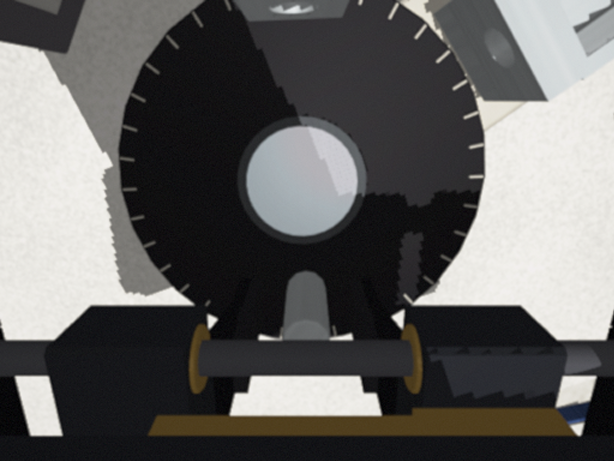

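```bash
python3 -m creep '0 0 0 0 0 -1.5 1;0 0 0 0 0 0 1;0 0 0 0 0 0 1;0 0 0 0 0 0 1' 8 && python3 -m creep '.0002 -.0048 0 0 0 5.5 1;.0002 -.0048 0 0 0 5.5 1;.0002 -.0048 0 0 0 5.5 1;.0002 -.0048 0 0 0 5.5 1;.0002 -.0048 0 0 0 5.5 1' && python3 plan.py .5875 -.2023 .127 15.1
```

```text
t: 6.08
tool_pos: [0.6255, -0.1718, 0.1307]
ee_rot: [0.005, 0.172, 0.985, -0.002]
wrist_force: [1.5, 0.3, -4.2]
gripper_width: 0.0173
t: 6.7
tool_pos: [0.6122, -0.1926, 0.1307]
ee_rot: [0.006, 0.408, 0.913, -0.0]
wrist_force: [0.0, -0.2, -1.4]
gripper_width: 0.0179
t 6.7 pos [ 0.6122 -0.1926  0.1307] yawY 41.9 tilt [ 0.01   -0.0053] F [ 0.  -0.2 -1.4] w 0.0179 j [ 0.71  0.58 -0.63  1.57  0.37  1.11  0.71]
shift tool [ 0.0093 -0.0249  0.0035] turn z 26.8
turn rotvec tool [ 0.36  0.55 26.8 ]
```

```bash
python3 -m creep '.0002 -.0049 0 0 0 5.5 1;.0002 -.0049 0 0 0 5.5 1;.0002 -.0049 0 0 0 5.5 1;.0002 -.0049 0 0 0 5.5 1;.0002 -.0049 0 0 0 5.5 1;0 0 0 0 0 0 1' && python3 plan.py .5875 -.2023 .127 15.1; python3 - <<'E'
from h import *
for n in ('wrist','top'):
    d=cams.grab_frame(n); save(d,'a%s.png'%n,None if n=='wrist' else (240,100,400,220),1.4 if n=='wrist' else 5)
    for q in ('stage_hole','bracket_hole'): print(n,q,[(m['score'],m['xy']) for m in spotter.mark_of(d,q)])
E
```

```text
t: 7.45
tool_pos: [0.5894, -0.2056, 0.1307]
ee_rot: [0.006, 0.619, 0.785, -0.0]
wrist_force: [-0.6, 0.3, -0.3]
gripper_width: 0.0178
t 7.45 pos [ 0.5894 -0.2056  0.1307] yawY 13.44 tilt [ 0.0087 -0.0071] F [-0.6  0.3 -0.3] w 0.0178 j [ 0.68  0.52 -0.54  1.62  0.3   1.08  0.29]
shift tool [ 0.0037 -0.0011  0.0036] turn z -1.66
turn rotvec tool [ 0.38  0.52 -1.66]
wrist stage_hole []
wrist bracket_hole []
top stage_hole [(0.9, [321.3, 153.7])]
top bracket_hole [(0.69, [168.4, 148.3]), (0.62, [307.5, 157.2]), (0.33, [323.1, 155.8])]
```

View pics/awrist.png

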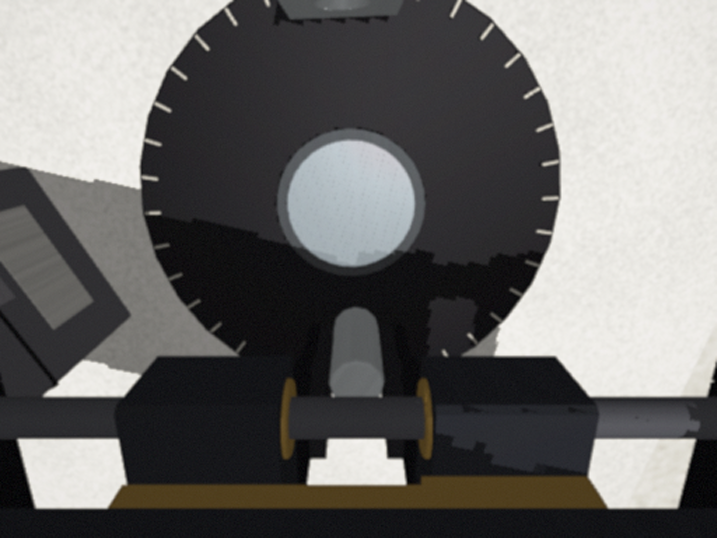

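View pics/atop.png

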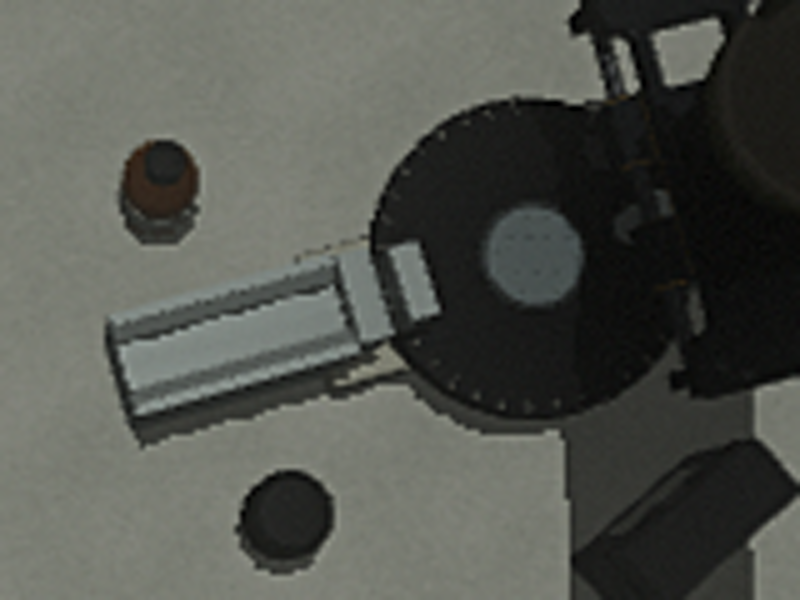

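```bash
cat >> h.py <<'E'
Q=np.array([.5745,-.1538,1.834])
def lf(p):
    v=np.asarray(p)[:2]-Q[:2]; c,s=np.cos(Q[2]),np.sin(Q[2]); return np.array([c*v[0]+s*v[1],-s*v[0]+c*v[1]])
E
python3 - <<'E'
from h import *
d=cams.grab_frame('top')
T=lambda x,y:(240+(x+.5)/5-.5,100+(y+.5)/5-.5)
for n,p,z in (('lug',(390,247),.086),('lug',(415,240),.086),('lug',(413,321),.086),('lug',(440,313),.086),('br',(338,255),.079),('br',(372,245),.079),('br',(360,348),.079),('br',(396,335),.079)):
    print(n,np.round(lf(ray(d,T(*p),z))*1000,1))
E
```

```text
lug [ 78.3 -17.5]
lug [ 65.9 -17.5]
lug [78. 19.]
lug [64.6 18.8]
br [101.4 -21.4]
br [ 84.5 -21.7]
br [104.1  23.8]
br [85.9 22.5]
```

```bash
python3 -m creep '0 0 0 0 0 0 .1;0 0 0 0 0 0 .1;0 0 -.02 0 0 0 .1;0 0 -.04 0 0 0 .1;0 0 -.04 0 0 0 .1;0 0 -.04 .3 .5 0 .1;.02 0 -.01 0 0 0 .1;.05 0 0 0 0 0 .1' && python3 -m creep '.055 .002 0 0 0 0 .1;.055 .002 0 0 0 0 .1;.055 .002 0 0 0 0 .1;.055 .002 0 0 0 5 .1;.055 .002 0 0 0 5 .1;.055 .002 0 0 0 5 .1;.055 .002 0 0 0 5 .1;0 0 0 0 0 0 .1' && python3 plan.py .494 .276 .25 -6.9
python3 - <<'E'
from h import *
d=cams.grab_frame('wrist'); save(d,'w3.png',s=1.5)
e=cams.grab_frame('top'); save(e,'t3.png',s=1.5)
for q in ('bolt_tab','bolt_nose','rest'): print(q,[(m['score'],m['xy']*1 if 0 else np.round(np.array(m['xy'])*1.5)) for m in spotter.mark_of(d,q)])
for p in ((.494,.276,.094),(.483,.193,.036)): print(proj(d,p)*1.5)
E
```

```text
t: 8.8
tool_pos: [0.5731, -0.1364, 0.2923]
ee_rot: [0.004, 0.62, 0.784, 0.003]
wrist_force: [0.2, 1.7, 0.2]
gripper_width: 0.0394
t: 9.8
tool_pos: [0.5163, 0.2667, 0.2962]
ee_rot: [0.005, 0.747, 0.665, 0.006]
wrist_force: [-0.1, -0.2, -0.4]
gripper_width: 0.039
t 9.8 pos [0.5163 0.2667 0.2962] yawY -6.64 tilt [0.0155 0.0007] F [-0.1 -0.2 -0.4] w 0.039 j [ 0.1   0.32 -0.81  1.55  0.25  1.35 -0.85]
shift tool [ 0.0066 -0.0239  0.0459] turn z 0.26
turn rotvec tool [ 0.87 -0.14  0.27]
bolt_tab [(0.94, array([515., 368.])), (0.85, array([346., 259.]))]
bolt_nose [(0.87, array([611., 378.])), (0.65, array([343., 347.]))]
rest [(0.69, array([356., 221.]))]
[339.02020685 263.50236764]
[344.93255654 349.65357436]
```

View pics/w3.png

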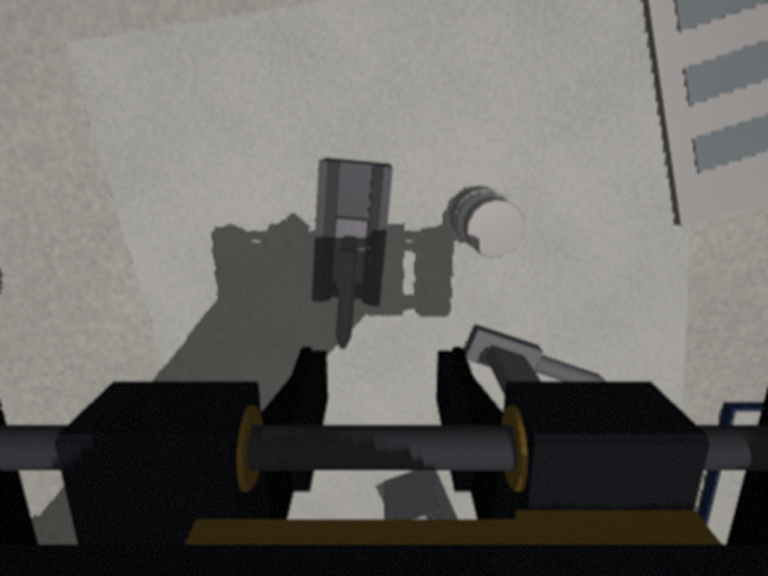

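View pics/t3.png

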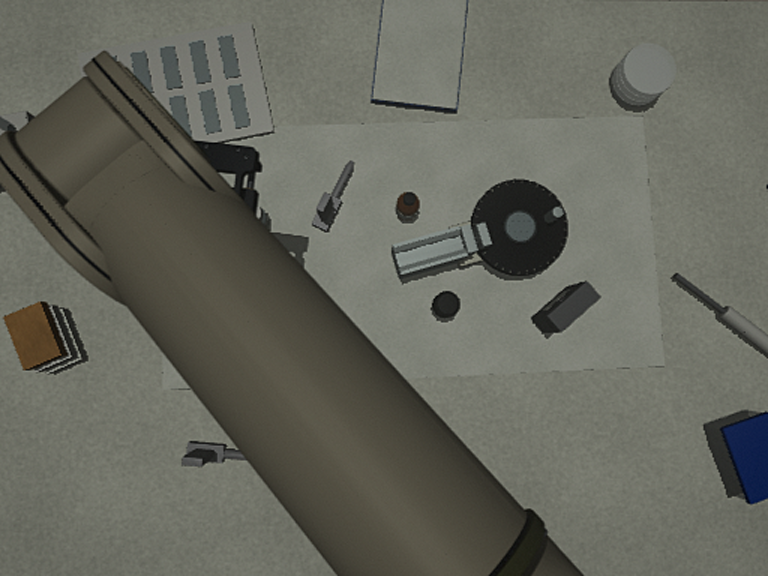

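```bash
python3 - <<'E'
from h import *
d=cams.grab_frame('wrist')
r=lambda x,y,z: ray(d,((x+.5)/1.5-.5,(y+.5)/1.5-.5),z)
for a,b in (((320,159),(313,300)),((391,164),(381,303))):
    p,q=r(*a,.042),r(*b,.042); v=p-q; print(p,q,np.hypot(*v[:2]),np.degrees(np.arctan2(v[1],v[0])))
t=r(346,259,.068);n=r(343,347,.036);v=(t-n)[:2];print(t,n,np.hypot(*v),np.degrees(np.arctan2(v[1],v[0])))
save(d,'w3c.png',(190,90,280,240),4)
E
```

```text
[0.49004019 0.32818619 0.042     ] [0.4689522 0.2302589 0.042    ] 0.10017213336862581 77.84732010751101
[0.53680548 0.31904305 0.042     ] [0.51787583 0.22155139 0.042     ] 0.09931242181631379 79.01178283968679
[0.49957342 0.26419134 0.068     ] [0.48439788 0.18770646 0.036     ] 0.07797584938883331 78.77756741768098
```

View pics/w3c.png

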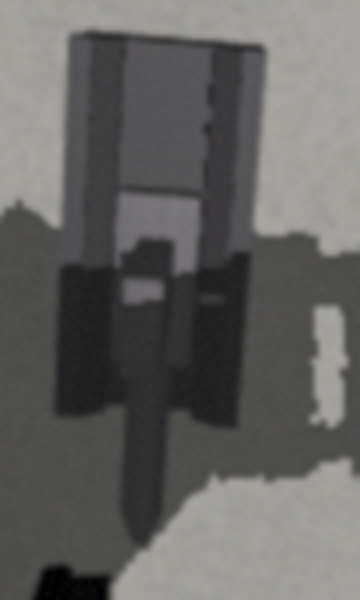

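```bash
python3 -m creep '-.002 -.016 .04 .9 0 5 .1;0 0 .05 0 0 0 .1;0 0 0 0 0 0 .1' && python3 plan.py .4997 .264 .121 -11.5
python3 - <<'E'
from h import *
d=cams.grab_frame('wrist'); save(d,'w4.png',s=1.5)
for q in ('bolt_tab','bolt_nose'): print(q,[(m['score'],m['xy']*1 if 0 else np.round(np.array(m['xy'])*1.5), ray(d,m['xy'],.068 if q=='bolt_tab' else .036)) for m in spotter.mark_of(d,q)])
u=np.array([.199,.98])
c=np.array([.4997,.264]);v=np.array([-.98,.199])
for a in (-.012,.012):
    for b in (-.005,.005): print(proj(d,np.r_[c+a*u+b*v,.094])*1.5)
E
```

```text
t: 10.48
tool_pos: [0.5053, 0.2556, 0.205]
ee_rot: [0.001, 0.781, 0.625, 0.001]
wrist_force: [-0.2, -0.7, 0.0]
gripper_width: 0.0393
t 10.475 pos [0.5053 0.2556 0.205 ] yawY -12.64 tilt [ 0.0033 -0.0006] F [-0.2 -0.7  0. ] w 0.0393 j [ 0.09  0.37 -0.78  1.7   0.28  1.19 -0.98]
shift tool [ 0.007  -0.0076  0.084 ] turn z -1.14
turn rotvec tool [ 0.19 -0.   -1.14]
bolt_tab [(0.89, array([356., 281.]), array([0.49655967, 0.27253505, 0.068     ]))]
bolt_nose [(0.95, array([714., 397.]), array([0.68262667, 0.14735884, 0.036     ])), (0.74, array([364., 395.]), array([0.48127745, 0.1945501 , 0.036     ]))]
[377.13960684 340.9451417 ]
[354.50007171 341.37875311]
[375.89547975 289.2353886 ]
[352.48018097 289.69167607]
```

View pics/w4.png

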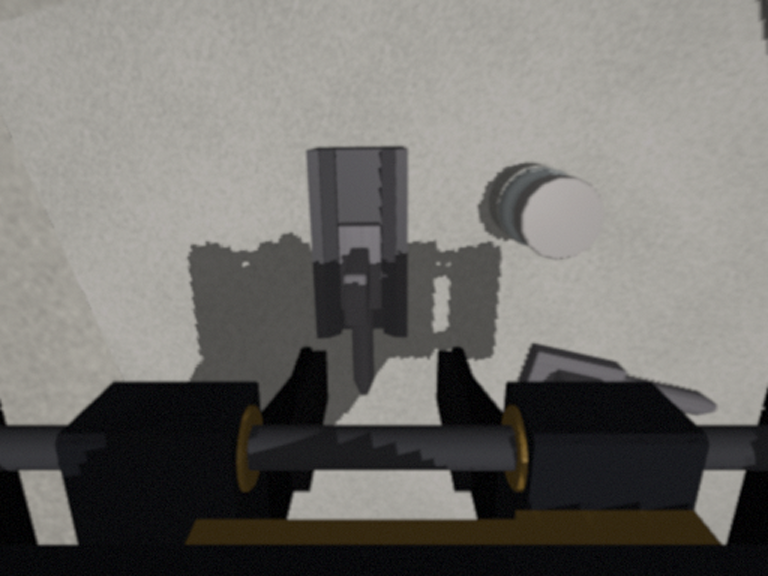

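```bash
python3 - <<'E'
from h import *
d=cams.grab_frame('wrist')
im=cv2.convertScaleAbs(d['frame'][90:270,190:290,::-1],alpha=2.2); cv2.imwrite('pics/w4c.png',cv2.resize(im,None,fx=4,fy=4,interpolation=cv2.INTER_CUBIC))
r=lambda x,y,z: ray(d,((x+.5)/1.5-.5,(y+.5)/1.5-.5),z)
print('blockback',r(359,223,.042),'nose',r(364,393,.036),'tabtop back',r(358,249,.094),'rest back',r(357,148,.042),r(317,336,.042),r(407,336,.042))
E
```

```text
blockback [0.50495052 0.29752711 0.042     ] nose [0.48384458 0.19641343 0.036     ] tabtop back [0.50581569 0.29535552 0.094     ] rest back [0.51269948 0.33456761 0.042     ] [0.46720691 0.24050163 0.042     ] [0.51652519 0.22932123 0.042     ]
```

View pics/w4c.png

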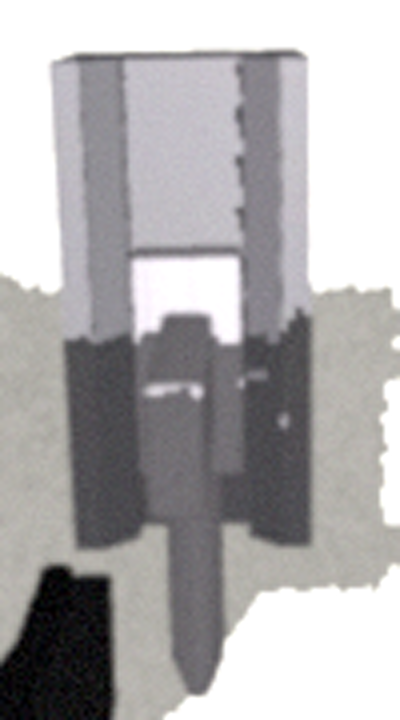

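```bash
python3 - <<'E'
from h import *
d=cams.grab_frame('wrist')
r=lambda x,y,z: ray(d,(190+(x+.5)/4-.5,90+(y+.5)/4-.5),z)
print('tabtop c',r(181,452,.094),r(181,382,.094),r(181,523,.094),'base back',r(187,315,.042), 'block back',r(187,250,.042),'block L,R',r(132,250,.042),r(243,250,.042),'nose',r(198,692,.036))
print('shaft',r(196,560,.042),'restLR back',r(53,60,.042),r(307,58,.042),'front',r(77,547,.042),r(311,544,.042))
E
```

```text
tabtop c [0.49781769 0.27187981 0.094     ] [0.50064217 0.28360895 0.094     ] [0.49485516 0.25957742 0.094     ] base back [0.49920771 0.28268581 0.042     ] block back [0.5022671  0.29546603 0.042     ] block L,R [0.49169629 0.29783753 0.042     ] [0.51303869 0.2930495  0.042     ] nose [0.48085943 0.19652085 0.036     ]
shaft [0.48866417 0.23044767 0.042     ] restLR back [0.48602915 0.33625523 0.042     ] [0.53293398 0.32617269 0.042     ] front [0.4648526  0.23890992 0.042     ] [0.51321511 0.22864734 0.042     ]
```

```bash
python3 plan.py .4976 .272 .122 -12.2; python3 -m creep '.015 -.011 .03 0 0 0 .1;0 0 .03 0 0 -.4 .1;0 0 0 0 0 0 .1' && python3 plan.py .4976 .272 .122 -12.2
```

```text
t 10.725 pos [0.5072 0.2582 0.2098] yawY -12.59 tilt [0.011  0.0032] F [ 0.5 -0.3 -0. ] w 0.0392 j [ 0.09  0.37 -0.78  1.69  0.28  1.19 -0.98]
shift tool [ 0.0109 -0.0133  0.0877] turn z -0.39
turn rotvec tool [ 0.57 -0.32 -0.38]
t: 11.1
tool_pos: [0.5029, 0.2769, 0.1535]
ee_rot: [0.003, 0.779, 0.628, 0.009]
wrist_force: [0.9, -1.5, 0.6]
gripper_width: 0.0391
t 11.1 pos [0.5029 0.2769 0.1535] yawY -12.26 tilt [0.018  0.0061] F [ 0.9 -1.5  0.6] w 0.0391 j [ 0.04  0.44 -0.76  1.74  0.34  1.08 -1.05]
shift tool [-0.0062 -0.0047  0.0314] turn z -0.06
turn rotvec tool [ 0.93 -0.56 -0.05]
```

```bash
python3 -m creep '-.006 -.005 .015 .9 -.5 0 .1;0 0 .012 0 0 0 .1;0 0 0 0 0 0 .1' && python3 plan.py .4976 .272 .122 -12.2;  python3 - <<'E'
from h import *
d=cams.grab_frame('wrist'); save(d,'w5.png',s=1.5)
E
```

```text
t: 11.48
tool_pos: [0.4982, 0.2724, 0.128]
ee_rot: [0.0, 0.779, 0.627, 0.002]
wrist_force: [-0.5, 1.0, -0.1]
gripper_width: 0.0392
t 11.475 pos [0.4982 0.2724 0.128 ] yawY -12.31 tilt [0.0034 0.0021] F [-0.5  1.  -0.1] w 0.0392 j [ 0.03  0.46 -0.75  1.76  0.36  1.05 -1.06]
shift tool [-0.0005 -0.0005  0.006 ] turn z -0.11
turn rotvec tool [ 0.17 -0.16 -0.11]
```

View pics/w5.png

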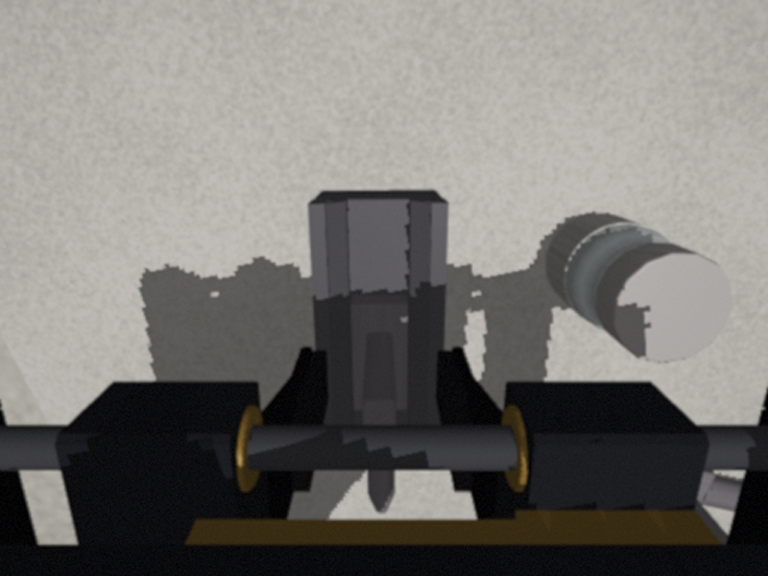

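```bash
python3 -m creep '0 0 .005 0 0 0 .1;0 0 0 0 0 0 .7;0 0 0 0 0 0 1;0 0 0 0 0 0 1;0 0 0 0 0 0 1' 25 && python3 plan.py .4976 .272 .122 -12.2;  python3 -m creep '0 0 -.01 0 0 0 1;0 0 -.03 0 0 0 1;0 0 -.03 0 0 0 1;0 0 -.03 0 0 0 1;0 0 0 0 0 0 1'; python3 - <<'E'
from h import *
d=cams.grab_frame('wrist'); save(d,'w6.png',s=1.5)
E
python3 plan.py .526 .027 .25 15.1
```

```text
t: 12.15
tool_pos: [0.4981, 0.2731, 0.1239]
ee_rot: [0.0, 0.779, 0.627, 0.002]
wrist_force: [-1.5, 0.3, 0.9]
gripper_width: 0.0096
t 12.15 pos [0.4981 0.2731 0.1239] yawY -12.3 tilt [0.0038 0.0029] F [-1.5  0.3  0.9] w 0.0096 j [ 0.03  0.47 -0.74  1.77  0.36  1.04 -1.06]
shift tool [-0.0012 -0.0003  0.0019] turn z -0.1
turn rotvec tool [ 0.18 -0.21 -0.1 ]
t: 12.78
tool_pos: [0.4979, 0.2727, 0.2291]
ee_rot: [0.0, 0.779, 0.627, 0.003]
wrist_force: [-0.4, 0.9, -2.1]
gripper_width: 0.0099
t 12.825 pos [0.4974 0.2722 0.2275] yawY -12.28 tilt [0.0027 0.002 ] F [-0.3 -1.1 -1.2] w 0.0097 j [ 0.08  0.35 -0.79  1.67  0.26  1.23 -0.99]
shift tool [-0.2334  0.0802 -0.0229] turn z -27.38
turn rotvec tool [  0.16  -0.11 -27.38]
```

View pics/w6.png

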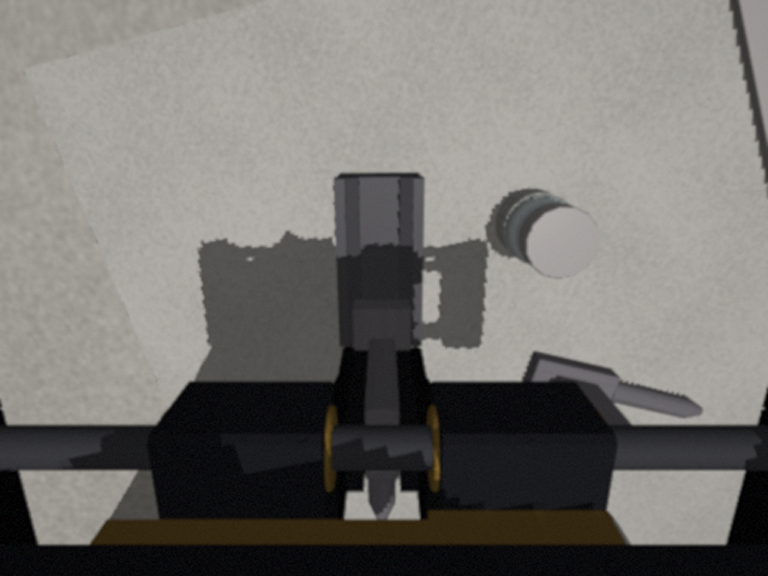

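```bash
python3 -m creep '-.04 .014 -.004 0 0 0 1;-.045 .016 -.005 0 0 0 1;-.045 .016 -.005 0 0 0 1;-.045 .016 -.004 0 0 0 1;-.04 .012 0 0 0 -5 1;-.02 .006 0 0 0 -9 1;0 0 0 0 0 -9 1;0 0 0 0 0 -4.4 1' && python3 -m creep '0 0 0 0 0 0 1' && python3 plan.py .5251 .0297 .25 15.1;  python3 - <<'E'
from h import *
d=cams.grab_frame('wrist'); save(d,'w7.png',s=1.5)
d=cams.grab_frame('scene'); save(d,'s7.png',(110,130,400,330),2.6)
E
```

```text
t: 13.82
tool_pos: [0.5242, 0.0153, 0.2366]
ee_rot: [-0.004, 0.602, 0.798, -0.003]
wrist_force: [0.1, 0.2, -1.1]
gripper_width: 0.01
t: 13.95
tool_pos: [0.5237, 0.0149, 0.2356]
ee_rot: [-0.005, 0.603, 0.798, -0.003]
wrist_force: [-0.4, 0.2, -2.1]
gripper_width: 0.0097
t 13.95 pos [0.5237 0.0149 0.2356] yawY 15.87 tilt [-0.0116  0.0009] F [-0.4  0.2 -2.1] w 0.0097 j [ 0.55  0.23 -0.74  1.76  0.17  1.22  0.03]
shift tool [ 0.0139  0.0052 -0.0144] turn z 0.77
turn rotvec tool [-0.63 -0.23  0.77]
```

View pics/w7.png

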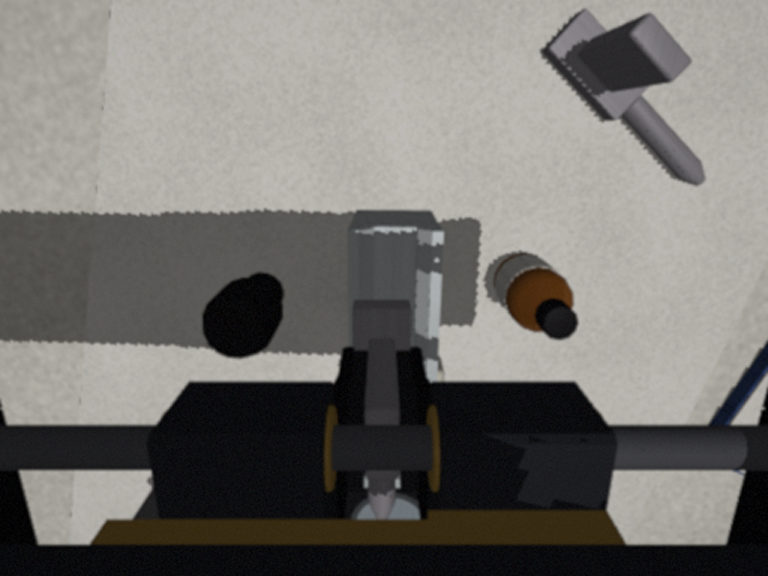

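View pics/s7.png

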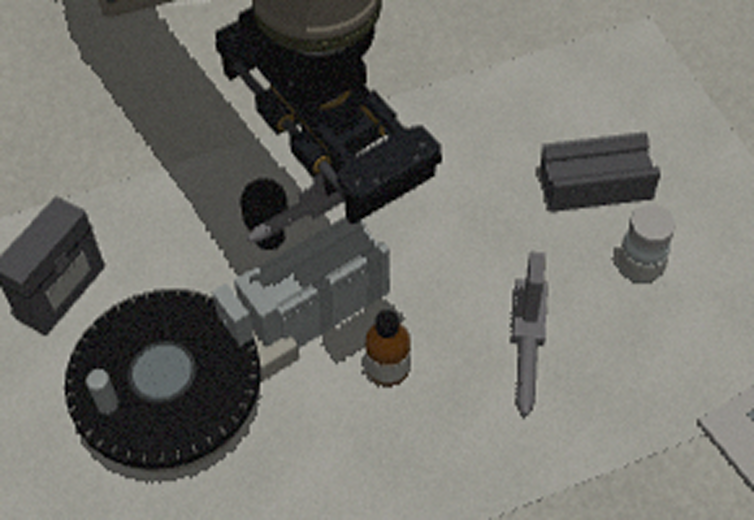

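```bash
python3 - <<'E'
from h import *
d=cams.grab_frame('wrist')
im=cv2.convertScaleAbs(d['frame'][130:260,215:315,::-1],alpha=1.3)
c,s=np.cos(Q[2]),np.sin(Q[2])
W=lambda x,y,z:[Q[0]+c*x-s*y,Q[1]+s*x+c*y,z]
for y in (-.025,-.0185,.0185,.025,): print(y,(proj(d,W(.212,y,.072))-[215,130])*6, (proj(d,W(.17,y,.072))-[215,130])*6)
for y in (-.01175,.01175): print('floor',y,(proj(d,W(.212,y,.06))-[215,130])*6)
cv2.imwrite('pics/w7c.png',cv2.resize(im,None,fx=6,fy=6,interpolation=cv2.INTER_CUBIC)[:590])
E
```

```text
-0.025 [486.52292377 140.18146032] [470.61923881 445.98620287]
-0.0185 [436.27154352 139.4008511 ] [422.71091466 445.19579247]
0.0185 [150.52803391 134.96208709] [150.277247   440.70107455]
0.025 [100.3829812  134.18312958] [102.46557778 439.9122588 ]
floor -0.01175 [378.80902462 121.68558398]
floor 0.01175 [204.97731576 118.99448399]
```

View pics/w7c.png

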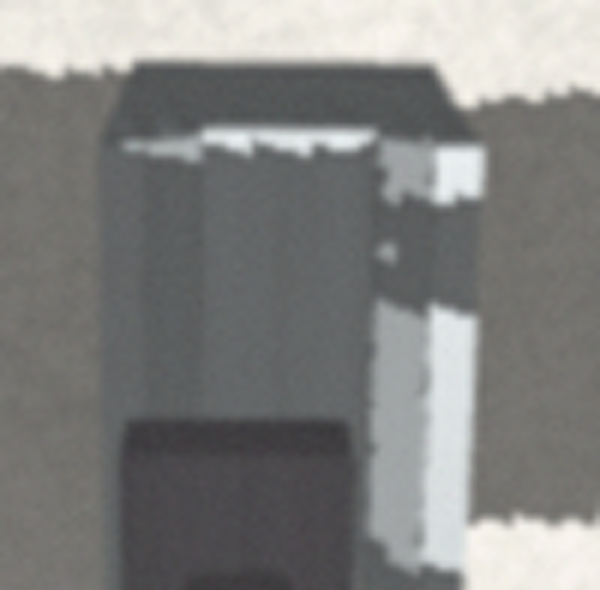

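```bash
python3 -m creep '.0135 .0045 .008 -.6 -.2 .8 1;0 0 .02 0 0 0 1;0 0 .018 0 0 0 1;0 0 0 0 0 0 1' && python3 plan.py .5254 .0287 .175 15.1
```

```text
t: 14.6
tool_pos: [0.5246, 0.0306, 0.1886]
ee_rot: [0.0, 0.61, 0.792, 0.0]
wrist_force: [0.0, -0.0, -2.2]
gripper_width: 0.0098
t 14.6 pos [0.5246 0.0306 0.1886] yawY 14.8 tilt [0.0009 0.0002] F [ 0.  -0.  -2.2] w 0.0098 j [ 0.51  0.28 -0.74  1.82  0.21  1.12 -0.05]
shift tool [-0.0021  0.0003  0.0136] turn z -0.3
turn rotvec tool [ 0.05  0.   -0.3 ]
```

```bash
python3 -m creep '-.0018 .0003 .007 0 0 -.3 1;0 0 .006 0 0 0 1;0 0 0 0 0 0 1' && python3 plan.py .5254 .0287 .160 15.1; python3 - <<'E'
from h import *
d=cams.grab_frame('wrist'); save(d,'w8.png',(190,150,330,384),3)
d=cams.grab_frame('scene'); save(d,'s8.png',(180,170,300,290),6)
E
```

```text
t: 14.98
tool_pos: [0.526, 0.0287, 0.1756]
ee_rot: [0.001, 0.608, 0.794, 0.001]
wrist_force: [-1.3, -0.6, -2.3]
gripper_width: 0.0099
t 14.975 pos [0.526  0.0287 0.1756] yawY 15.07 tilt [0.0022 0.0002] F [-1.3 -0.6 -2.3] w 0.0099 j [ 0.5   0.3  -0.74  1.83  0.23  1.09 -0.05]
shift tool [ 0.0002 -0.0006  0.0156] turn z -0.03
turn rotvec tool [ 0.12  0.02 -0.03]
```

View pics/w8.png

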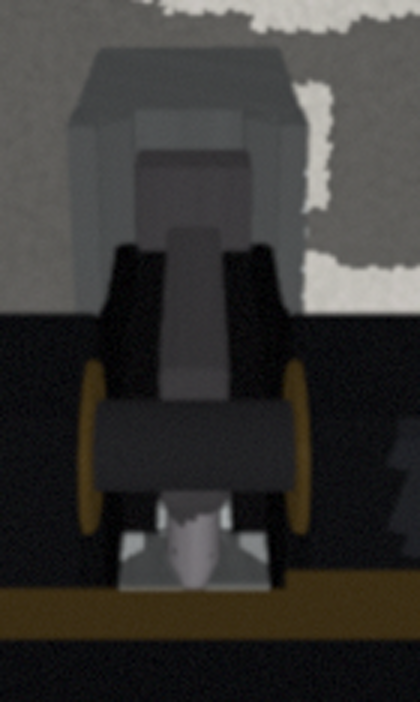

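View pics/s8.png

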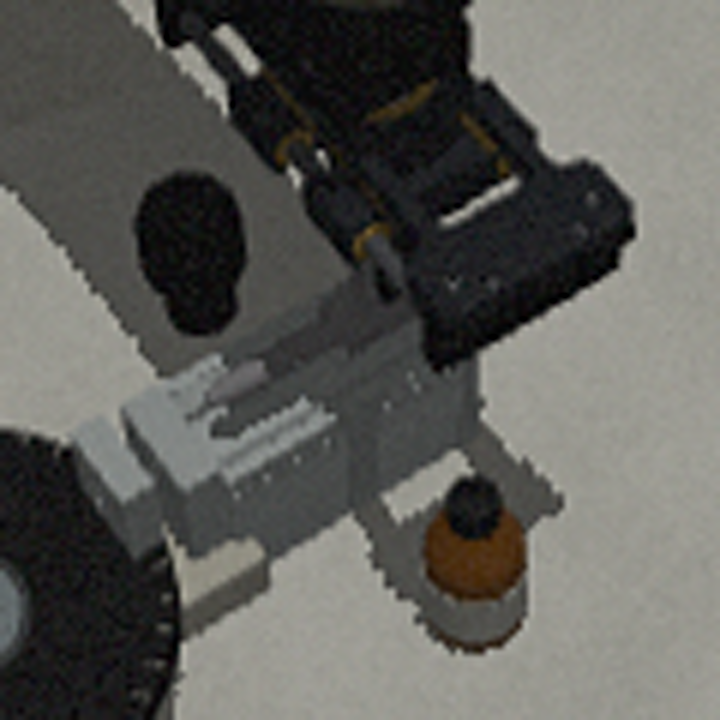

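```bash
python3 -m creep '0 -.0006 .007 0 0 0 1;0 0 .006 0 0 0 1;0 0 .003 0 0 0 1;0 0 0 0 0 0 1' && python3 plan.py .5254 .0287 .154 15.1
```

```text
t: 15.58
tool_pos: [0.5257, 0.0285, 0.1593]
ee_rot: [0.001, 0.608, 0.794, 0.001]
wrist_force: [-0.4, 0.0, -1.6]
gripper_width: 0.0099
t 15.575 pos [0.5257 0.0285 0.1593] yawY 15.07 tilt [0.0031 0.    ] F [-0.4  0.  -1.6] w 0.0099 j [ 0.5   0.32 -0.73  1.85  0.24  1.06 -0.06]
shift tool [ 0.0002 -0.0003  0.0053] turn z -0.03
turn rotvec tool [ 0.17  0.05 -0.03]
```

```bash
python3 -m creep '0 -.0003 .003 0 0 0 1;0 0 .003 0 0 0 1;0 0 0 0 0 0 1' && python3 plan.py .5254 .0287 .154 15.1
```

```text
t: 15.95
tool_pos: [0.5257, 0.0285, 0.1539]
ee_rot: [0.002, 0.608, 0.794, 0.001]
wrist_force: [-2.5, -0.3, 0.7]
gripper_width: 0.0099
t 15.95 pos [0.5257 0.0285 0.1539] yawY 15.06 tilt [ 0.0036 -0.0005] F [-2.5 -0.3  0.7] w 0.0099 j [ 0.49  0.33 -0.73  1.85  0.25  1.05 -0.07]
shift tool [ 0.0003 -0.0002 -0.0001] turn z -0.04
turn rotvec tool [ 0.19  0.08 -0.04]
```

```bash
python3 -m creep '-.006 -.0002 0 0 0 0 1;-.006 0 0 0 0 0 1;-.006 0 0 0 0 0 1;-.006 0 0 0 0 0 1;0 0 0 0 0 0 1' && python3 plan.py .5421 -.0331 .154 15.1
```

```text
t: 16.58
tool_pos: [0.5324, 0.0036, 0.1539]
ee_rot: [0.002, 0.608, 0.794, 0.001]
wrist_force: [-0.7, -0.7, 0.3]
gripper_width: 0.01
t 16.575 pos [0.5324 0.0036 0.1539] yawY 15.05 tilt [0.0041 0.    ] F [-0.7 -0.7  0.3] w 0.01 j [ 0.52  0.34 -0.71  1.84  0.25  1.05 -0.02]
shift tool [-0.0379 -0.0002 -0.0001] turn z -0.05
turn rotvec tool [ 0.23  0.06 -0.05]
```

```bash
python3 -m creep '-.006 0 0 0 0 0 1;-.006 0 0 0 0 0 1;-.006 0 0 0 0 0 1;-.006 0 0 0 0 0 1;-.004 0 0 0 0 0 1;0 0 0 0 0 0 1' && python3 plan.py .5421 -.0331 .154 15.1
```

```text
t: 17.32
tool_pos: [0.5404, -0.0257, 0.1539]
ee_rot: [0.002, 0.609, 0.793, 0.001]
wrist_force: [0.1, -0.4, 0.4]
gripper_width: 0.0098
t 17.325 pos [ 0.5404 -0.0257  0.1539] yawY 15.03 tilt [ 0.0046 -0.0001] F [ 0.1 -0.4  0.4] w 0.0098 j [ 0.56  0.35 -0.69  1.82  0.26  1.06  0.03]
shift tool [-0.0076 -0.0003 -0.0001] turn z -0.07
turn rotvec tool [ 0.25  0.07 -0.07]
```

```bash
python3 -m creep '-.004 0 0 0 0 0 1;-.003 0 0 0 0 0 1;-.002 0 0 0 0 0 1;-.001 0 0 0 0 0 1' && python3 plan.py .5421 -.0331 .154 15.1; python3 - <<'E'
from h import *
d=cams.grab_frame('scene'); save(d,'s9.png',(150,200,270,300),6)
E
```

```text
t: 17.82
tool_pos: [0.5423, -0.0323, 0.1539]
ee_rot: [-0.0, 0.607, 0.794, 0.002]
wrist_force: [-1.5, 3.4, 1.9]
gripper_width: 0.0098
t 17.825 pos [ 0.5423 -0.0323  0.1539] yawY 15.21 tilt [0.0025 0.0039] F [-1.5  3.4  1.9] w 0.0098 j [ 0.57  0.36 -0.69  1.81  0.25  1.06  0.05]
shift tool [-0.0007 -0.0004 -0.0001] turn z 0.11
turn rotvec tool [ 0.2  -0.18  0.11]
```

View pics/s9.png

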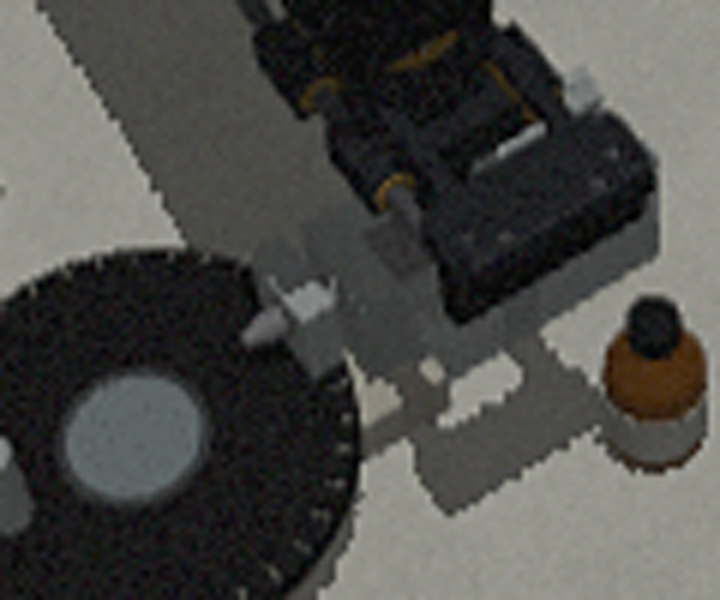

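```bash
python3 -m creep '-.002 0 0 0 0 0 1;-.002 0 0 0 0 0 1;-.002 0 0 0 0 0 1' && python3 plan.py .5421 -.0331 .154 15.1
```

```text
t: 18.25
tool_pos: [0.5425, -0.0329, 0.154]
ee_rot: [-0.003, 0.606, 0.796, 0.004]
wrist_force: [-4.2, 6.8, 3.4]
gripper_width: 0.0099
t 18.25 pos [ 0.5425 -0.0329  0.154 ] yawY 15.47 tilt [-0.001   0.0098] F [-4.2  6.8  3.4] w 0.0099 j [ 0.57  0.36 -0.69  1.81  0.25  1.07  0.06]
shift tool [-0.     -0.0005  0.    ] turn z 0.37
turn rotvec tool [ 0.09 -0.55  0.37]
```

```bash
python3 -m creep '.0008 0 0 0 -.5 0 1;0 0 0 0 0 0 .8;0 0 0 0 0 0 .5;0 0 0 0 0 0 .3;0 0 -.01 0 0 0 .3;0 0 -.03 0 0 0 .3;0 0 -.04 0 0 0 .3;0 0 -.04 0 0 0 .3' && python3 -m creep '0 .05 -.04 0 0 0 .3;0 .05 -.04 0 0 0 .3;.0 -.05 0 0 0 0 .3;.05 -.05 0 0 0 0 .3;.05 0 0 0 0 0 .3;0.05 0 0 0 0 0 .3;.05 0 0 0 0 0 .3;0 0 0 0 0 0 .3'; python3 - <<'E'
from h import *
st=telemetry.get_state(); print(st['t'],st['tool_pos'],st['gripper_width'])
for n,b in (('scene',(120,190,290,320)),('top',(240,90,400,220)),('wrist',None)):
    d=cams.grab_frame(n); save(d,'f%s.png'%n,b,4.5 if b else 1.4)
    if n!='wrist':
        for q,z in (('bolt_tab',.098),('bolt_nose',.066),('stage_hole',.066),('oil_bottle',0),('eyepiece',0),('slide_box',0),('stain_jar',0)):
            print(n,q,[(round(m['score'],2),np.round(ray(d,m['xy'],z),3)[:2].tolist(),np.round(lf(ray(d,m['xy'],z))*1e3).tolist()) for m in spotter.mark_of(d,q)])
E
```

```text
t: 19.25
tool_pos: [0.5413, -0.0339, 0.2769]
ee_rot: [-0.001, 0.606, 0.796, -0.0]
wrist_force: [0.9, -0.7, 0.7]
gripper_width: 0.0305
t: 20.25
tool_pos: [0.4912, 0.1612, 0.3648]
ee_rot: [0.001, 0.607, 0.795, 0.006]
wrist_force: [-0.1, -0.5, 0.2]
gripper_width: 0.0307
20.25 [0.49117305 0.16119001 0.3647961 ] 0.030703149151034295
scene bolt_tab [(0.59, [0.636, 0.146], [274.0, -138.0])]
scene bolt_nose [(0.93, [0.573, -0.104], [49.0, -11.0]), (0.62, [0.724, 0.107], [213.0, -212.0]), (0.49, [0.261, 0.238], [460.0, 201.0])]
scene stage_hole [(0.95, [0.557, -0.096], [60.0, 2.0])]
scene oil_bottle [(0.62, [0.618, 0.036], [172.0, -92.0])]
scene eyepiece [(0.72, [0.446, -0.031], [152.0, 92.0])]
scene slide_box [(0.6, [0.444, -0.226], [-36.0, 144.0]), (0.39, [0.445, -0.032], [152.0, 94.0])]
scene stain_jar [(0.81, [0.586, 0.278], [414.0, -124.0])]
top bolt_tab [(0.64, [0.232, 0.344], [570.0, 201.0]), (0.58, [0.576, -0.184], [-29.0, 6.0]), (0.46, [0.549, -0.032], [124.0, -7.0])]
top bolt_nose [(0.93, [0.22, 0.252], [484.0, 236.0]), (0.63, [0.557, -0.105], [51.0, 4.0])]
top stage_hole [(0.6, [0.558, -0.094], [62.0, 1.0])]
top oil_bottle [(0.48, [0.612, 0.034], [171.0, -85.0]), (0.28, [0.444, -0.224], [-34.0, 144.0])]
top eyepiece [(0.45, [0.447, -0.024], [159.0, 89.0])]
top slide_box [(0.75, [0.435, -0.215], [-23.0, 150.0])]
top stain_jar []
```

View pics/fscene.png

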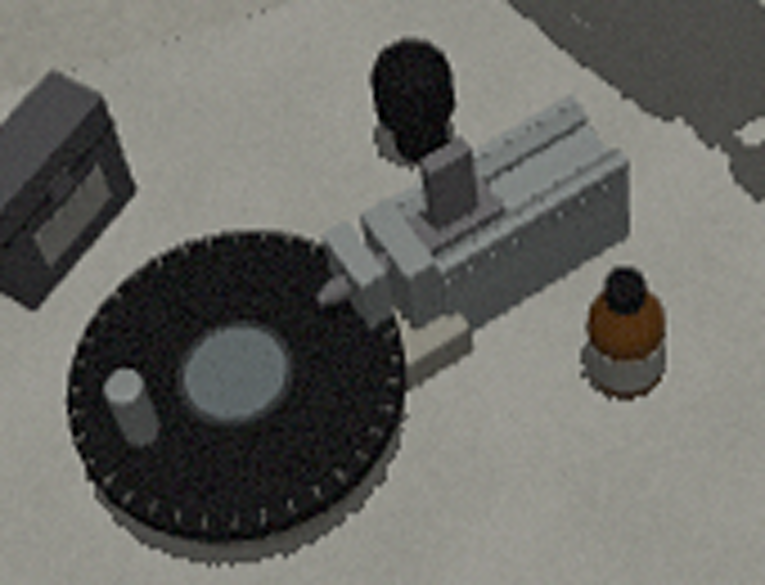

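View pics/ftop.png

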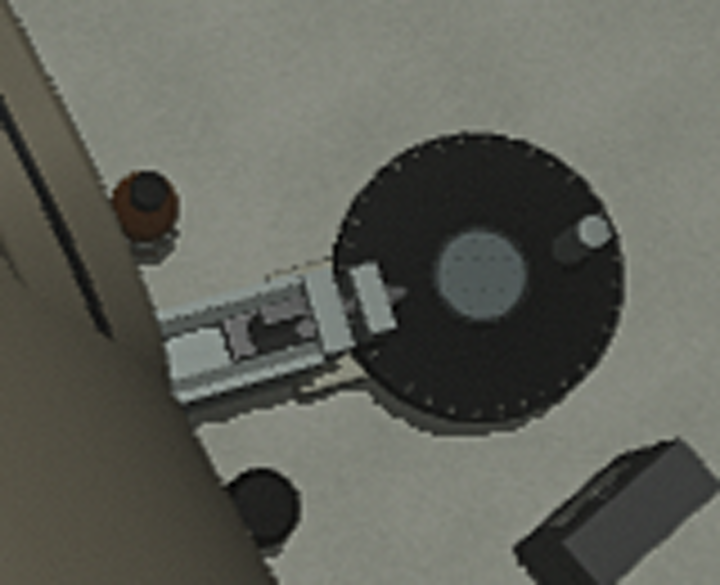

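```bash
python3 -m creep '0 0 0 0 0 0 .3;0 0 0 0 0 0 .3' && python3 -c "
from cell import order; print(order.close_job())"
```

```text
t: 21.35
tool_pos: [0.4929, 0.1569, 0.3635]
ee_rot: [0.001, 0.61, 0.793, 0.005]
wrist_force: [-0.0, -0.3, 0.2]
gripper_width: 0.0304
the job is handed in; nothing more can be done
None
```

The stage is locked: I turned it about 55° by its post, pushed the smallest bolt (the one in the rest) fully home along the channel, then released it. I handed the job in at about 21 s of the 72 s allowed; the hand-in gives no verdict.

**Stage:** before release, the lug's centre measured about 0.1 mm from the bracket's centre line. In the last pictures its hole was within about 2 mm.

**Bolt:** it stopped against the bracket at about 8 N of push. The last pictures show the block against the bracket, the tab upright and the nose standing out through the lug. From the top view the tab measured about 124 mm from the stage axis (limit 131).

**Bystanders:** the bottle, eyepiece and slide box stand upright. Their readings scatter by 10 to 20 mm between pictures and views, so they show no clear movement but do not prove it to the millimetre. The jar was found only in the scene view, at its starting place.

**Disagreements:**
- The network's nose position in the scene view was 11 mm to one side, against 4 mm in the top view. The pictures show the nose in the lug's hole.
- The top view's tab mark was 7 mm to one side. Neither fits a block held between the channel walls, so I took both as network error.
- The scene view's only tab report was one of the look-alike bolts.

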